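Clamp a freshly glued relief panel in the lever press

ROBOT

A 7-joint arm with a two-finger parallel gripper is mounted at the origin on the work surface. World frame = base frame: x ahead of the robot, y to its left, z up, the work surface at z = 0. Lengths are in m, angles in rad, forces in N, time in s.
With the tool pointing down it reaches from about 0.4 to 0.85 m from the base axis. Payload 4.5 kg.
Tool frame: the origin (TCP) lies midway between the tips of the shut fingers; the grasp point (between the pads) lies 19 mm behind it; z points along the fingers, y is the line along which they close (so a half turn about z gives the same grasp; the last joint's range is limited). The gripper opens to 88 mm and grips with 3 to 60 N. Pads are 18 mm wide; open, the fingers measure 123 mm over their backs; the gripper's body (75 mm by 187 mm) begins 45 mm behind the grasp point.
Start: joints at [0.034, 0.689, -0.195, 1.565, 0.157, 0.902, -0.215], TCP at [0.625, 0, 0.239] pointing down, gripper open.
Joint ranges: [-3.01, 3.01], [-0.46, 2.08], [-1.47, 1.51], [0.13, 2.56], [-1, 4.14], [0.04, 2.09], [-2.66, 2.66]. Speed limits (rad/s): [2.57, 2.57, 3.14, 3.14, 3.14, 3.14, 3.14].

INTERFACE

Orientations are given as a unit quaternion [x, y, z, w].
In Python, from plant import r gives the robot as it stands. The module is installed in compiled form; this text tells all that it offers.
- The arm moves only by the tool step_arm, never from a script. Its argument "series" is a list of rows, each a list of 7 numbers: the shift along the world's x, y, z in mm, then the turn, a rotation vector about the world's x, y, z in rad, then the closure, from 0 (fully open) to 1 (shut). A call has 1 to 20 rows; each row shifts and turns the commanded pose from where the row before left it; what a row does not reach is not made up. A row lasts 1/10 s, in which the tool goes at most 50 mm and 8.59 degrees, less where a joint would pass 70% of its speed; a pose out of reach is approached as far as the arm can. A call is refused whole if a number of a shift passes 50 or a number of a turn 0.15, either way. A call with a gripper value outside its range is refused whole. The fingers move at their own pace and stop on an object; "force" is the grip in N (left out, the last holds). Time passes only in rows, so rows that do not move let the fingers close. It gives the time, the measured TCP pose, the force, the opening and the grip force at its end, in the units of the state.
- r.get_state(): the state, without advancing time (a new reading comes with each control period).
- r.snapshot(name): name is "scene" or "side" or "wrist"; returns (picture, depth): 400x640x3 uint8, blue, green, red; 400x640 float32, m along the optical axis (not along the pixel's ray), 0 where there is no reading.
- r.get_calibration(name): a dict with "intrinsics" (3x3 intrinsics, pixels), "dist_coeffs" ([k1, k2, p1, p2, k3] as OpenCV has them; the pictures are not rectified), "pose" (4x4, takes a point from camera to world coordinates). Camera axes: x right, y up, looking along -z (the intrinsics and any distortion apply to the point x, -y, -z); pixel columns grow to the right and rows downward; lengths in m; the calibration is good to about 2 mm. A picture is of the moment at which its call begins: read the wrist's pose just before it. get_calibration takes no time and is no camera call; for the wrist camera it gives the pose at the moment of the call.
- r.finish_job(): hands the job in; it is judged then, once.
The state is a dict: "clock": time; "q": joint angles; "qd": joint speeds; "joint_torque": joint torques, N m; "tool_pos": TCP position; "eef_rot": TCP orientation; "contact_force": force on the tool from outside, world axes, zero at the start; "moment": the same for the moment, N m; "opening": opening from 0.0 (shut) to 1.0 (fully open); "finger_force": force on a finger pad.
Only numpy, scipy, OpenCV 4.12 (cv2) and the standard library are available. Lean on these libraries where they do the work, as an engineer would, in place of code of your own. Each camera call takes 0.05 s, during which the arm holds its last target. There are 200 camera calls.

TASK

Take the freshly glued picture panel out of its rack and lean it against the middle of the press's sloping rest, flat on the rest with its lower edge down on the base at the foot of the rest, and let go. Then pump the orange lever from above until the red pad reaches the panel and its springs are squeezed in by about 10 mm, and finish while still holding the lever down so that this pressure stays on; never bottom the pad out, move the jaw only with the lever and leave the other objects where they are.

Things in the scene. Friction and masses are not known exactly. Their poses are not given: they have to be found in the camera images.
- panel: Loose framed picture panel: a slab 16 thick (own x) x 130 wide (own y) x 170 tall (own z), 0.2 to 0.4 kg, pale landscape with grey frame. Origin: middle of its underside. It starts upright in a rack.
- rack: Fixed dark wooden rack, footprint 90 (x) x 140 (y) mm. Two low walls along y, 52 mm high over the table, with a 20 mm slot between them whose floor is 12 mm above the table; the panel stands in the slot, its x along the rack's x. Origin: middle of its underside, on the table. Turned about the vertical only.
- press: The fixed gluing press: pale base board 130 wide, 15 thick, with blue clamp and sloping rest; turned about the vertical only. Origin on the table under the foot of the rest; x points along the clamp's push, to the rest. In its x (mm): red pad and jaw plate -90 to -50 with the jaw fully back, blue pump housing -173 to -97 (56 wide, top 140 above the table), toothed bar from -218, base -220 to 70.
- rest: Fixed plywood rest of the press: board 120 wide, 115 up the slope, 12 thick, leaning back 18 deg (0.314 rad). Origin: middle of its front face's lower edge, on the base board, 15 mm above the table. Own y across, z up the slope, x into the board, away from the clamp. A panel leaning flat and central has its axes along these and its origin at (-8, 0, 0) mm in this frame.
- lever_top (a point): Point on top of the orange grip bar (20 mm thick, 50 long, across the clamp's axis) at the lever's end: press straight down here with closed fingers. Raised: 180 mm above the table, 200 mm back from the rest's foot, and the bar's highest point is 5 mm further back. Down: 140 mm high, 215 mm back. Pivot: 130 mm back, 130 mm high; bar centre 85 mm from it.
- lever (a joint): Pump lever: 0 raised, grows as pressed down, stop at 0.5 rad. A spring lifts it as the hand comes up (at the bar 2 N up, 4.5 N down, plus half the jaw's force). A ratchet (8 mm teeth) drives the jaw about 45 mm per rad on the down stroke, after up to 8 mm lost until it catches: some 16 mm net a full stroke. Let it right up for each new stroke.
- jaw (a joint): Travel of the jaw towards the rest, m, 0 fully back (starts at 0 to 0.018). On the up stroke it stays, bar up to 3 mm of slip, but its brake holds only 2.5 N: a higher squeeze slackens to 0 to 3 mm of pad as soon as the lever is let up, and lasts only while the lever is held down.
- pad (a joint): How far the red pad's springs are squeezed, m: 0 free, bottoms out at 0.016 (never reach 0.0155). 0.9 N per mm; 10 mm is 9 N. Two brass guide pins slide back with it.
- pad_face (a point): Middle of the red pad's face (50 wide x 44 high, sloped like the rest), 65 mm above the table. With the jaw fully back it is about 49 mm short of a leaning panel's face.
- glue: White glue bottle with orange cap, 40 mm across, 120 high, standing loose; bystander. Origin under its centre.
- coaster: Round white marble coaster, 80 mm across, 12 thick, lying loose; bystander. Origin under its centre.
- vase: Blue ceramic vase with copper-coloured foot, 76 mm across, 210 high, loose; bystander. Origin under its centre.
- jar: Amber glass jar with brass cap, 68 mm across, 100 high, loose; bystander. Origin under its centre.
Mind the look-alikes: they are no part of the job. Of the things like the panel, leave any that is green or yellow; of the rest the smaller one is meant.

How it is judged:
By the outcome, as a careful person would: the job done as asked, in the order asked, and still so for the second after the job is handed in, while the arm keeps its last pose, push and grip.
It also fails if it takes over 67 s, if anything falls off the work surface, if the arm or the gripper's body presses on something with over 40 N, if the wrist force passes 120 N, or if a joint passes its speed limit or range.

## Working session

There is one attempt and no reset: what is moved stays moved. The work goes in short steps, Python scripts to look and compute and a tool call to move; the robot and the scene stay as the last step left them, time stands still between calls to the robot, and variables do not carry over. Pictures are saved under pics/ and viewed, at most 10 in all, crops included, and the job is handed in when it is done.

Besides the shell and the picture viewer there is one more tool, called after ">>>" as a command line: name --pt "numbers of a row" for each row, then --argument value for the rest. step_arm: Moves the arm, as the interface text tells. Its arguments: {"type":"object","properties":{"series":{"type":"array"},"force":{"type":"number"}},"required":["series"]}

```bash
mkdir -p pics; cat > h.py <<'E'
import numpy as np, cv2
from plant import r
def snap(n,f):
    c=r.get_calibration(n); p,d=r.snapshot(n); cv2.imwrite(f'pics/{f}.png',p); np.savez(f'pics/{f}.npz',d=d,K=c['intrinsics'],D=c['dist_coeffs'],T=c['pose']); return p,d
def load(f): return np.load(f'pics/{f}.npz')
def cloud(f):
    z=load(f); d=z['d']; h,w=d.shape
    u,v=np.meshgrid(np.arange(w),np.arange(h))
    n=cv2.undistortPoints(np.stack([u,v],-1).reshape(-1,1,2).astype(np.float64),z['K'],z['D']).reshape(h,w,2)
    P=np.stack([n[...,0]*d,-n[...,1]*d,-d],-1)
    T=z['T']; W=P@T[:3,:3].T+T[:3,3]; W[d==0]=np.nan; return W
E
python3 - <<'E'
from h import *
a,_=snap('scene','sc'); b,_=snap('side','si'); snap('wrist','wr')
cv2.imwrite('pics/both.png',np.vstack([a,b])[:, :]) if 0 else None
for n in('scene','side'): print(n,np.round(r.get_calibration(n)['pose'],2).tolist())
s=r.get_state(); print(s)
E
```

```text
scene [[-0.1, -0.69, 0.72, 1.44], [0.99, -0.07, 0.07, 0.1], [0.0, 0.72, 0.69, 0.92], [0.0, 0.0, 0.0, 1.0]]
side [[-0.72, 0.36, -0.59, -0.25], [-0.69, -0.39, 0.61, 0.9], [-0.01, 0.85, 0.53, 0.92], [0.0, 0.0, 0.0, 1.0]]
{'clock': 0.15, 'q': array([ 0.0338194 ,  0.68978026, -0.19456746,  1.56604549,  0.1572859 ,
        0.9025196 , -0.21511337]), 'qd': array([-1.05829353e-04, -2.21956009e-03, -6.77490364e-05, -3.65904487e-03,
        5.48220372e-04,  3.60652022e-04, -4.19839139e-05]), 'joint_torque': array([-1.46674727e-03, -5.27863634e+01, -1.26819178e+00, -1.53587687e+01,
       -5.24473807e-02,  3.92338901e-03,  1.12435155e-04]), 'tool_pos': array([ 6.24540474e-01, -2.23142730e-05,  2.38118090e-01]), 'eef_rot': array([ 7.07089846e-01,  7.07123388e-01, -5.04555094e-04, -4.57958866e-04]), 'contact_force': array([ 0.71109947, -0.61469254, -0.3124911 ]), 'moment': array([-0.01019093,  0.01124752, -0.00112752]), 'finger_force': 0.0, 'opening': 1.0022488338535562}
```

View pics/sc.png

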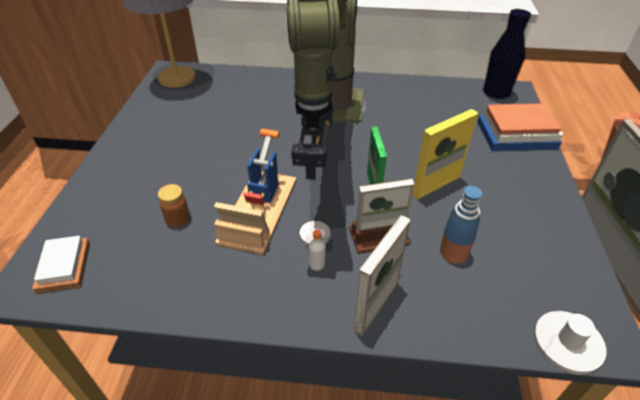

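View pics/si.png

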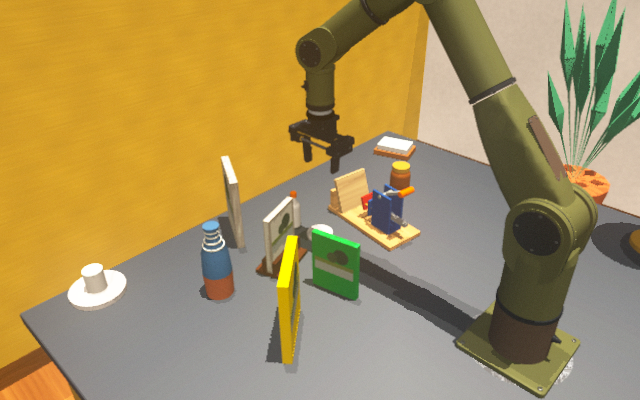

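The scene view shows the small pale panel in its rack at (385,215), the press at (258,205) with its rest towards the camera and the lever at (268,132). The bigger pale look-alike is at (383,275). The side view shows the panel at (280,235) and the press at (375,210).

```bash
python3 - <<'E'
from h import *
a=cv2.imread('pics/sc.png'); b=cv2.imread('pics/si.png')
A=cv2.resize(a[120:260,200:420],None,fx=3.6,fy=3.6,interpolation=2)[:, :800]
cv2.imwrite('pics/c1.png',A)
W=cloud('sc'); V=cloud('si')
for n,C,pts in (('sc',W,[(385,205),(362,195),(408,190),(385,225),(375,150),(315,230),(317,260),(172,193),(270,132),(262,158),(240,218),(240,240),(290,185)]),('si',V,[(275,240),(265,255),(285,225),(405,191),(385,205),(350,190),(345,225),(415,240),(320,232)])):
    for u,v in pts: print(n,u,v,np.round(C[v,u]*1000))
E
```

```text
sc 385 205 [624. 175. 125.]
sc 362 195 [645. 117. 172.]
sc 408 190 [609. 226. 165.]
sc 385 225 [620. 183.  50.]
sc 375 150 [440. 146. 147.]
sc 315 230 [718.  15. 119.]
sc 317 260 [745.  22.  43.]
sc 172 193 [ 612. -367.   99.]
sc 270 132 [ 439. -137.  184.]
sc 262 158 [ 497. -151.  140.]
sc 240 218 [ 667. -178.   84.]
sc 240 240 [ 695. -178.   33.]
sc 290 185 [459. -87.  14.]
si 275 240 [596. 205. 107.]
si 265 255 [676. 180.  -2.]
si 285 225 [612. 153. 121.]
si 405 191 [ 424. -133.  180.]
si 385 205 [ 483. -125.  112.]
si 350 190 [ 655. -168.   74.]
si 345 225 [607. -91.  -2.]
si 415 240 [ 401. -176.   -1.]
si 320 232 [470. 161. 172.]
```

View pics/c1.png

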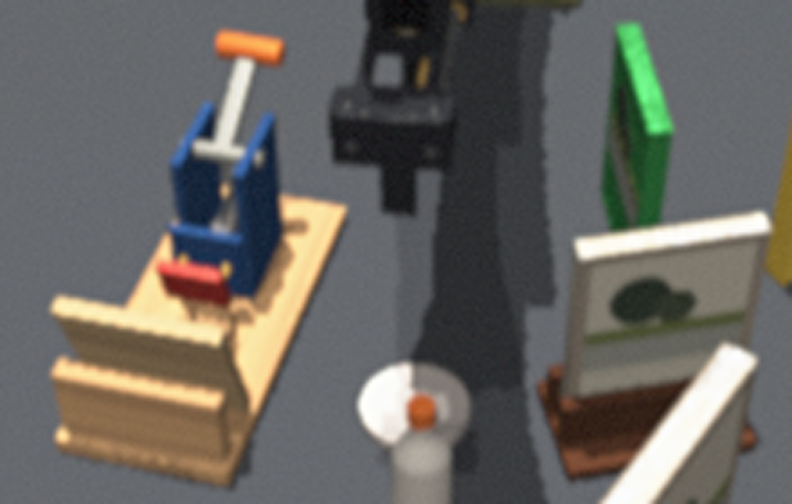

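The enlarged crop shows the rest's back brace at (140,380), the panel in its rack at (670,330), and the bottle with the coaster behind it at (415,410), between press and rack. Now fit panel and press poses.

```bash
python3 - <<'E'
from h import *
W=cloud('sc').reshape(-1,3); V=cloud('si').reshape(-1,3); A=np.vstack([W,V]); A=A[~np.isnan(A[:,0])]
W=W[~np.isnan(W[:,0])];V=V[~np.isnan(V[:,0])]
def sel(P,x,y,z): return P[(P[:,0]>x[0])&(P[:,0]<x[1])&(P[:,1]>y[0])&(P[:,1]<y[1])&(P[:,2]>z[0])&(P[:,2]<z[1])]
def rect(P): 
    r_=cv2.minAreaRect((P[:,:2]*1000).astype(np.float32)); return [np.round(q,1) for q in r_],len(P)
def line(P): # robust vertical-plane fit
    l=cv2.fitLine((P[:,:2]*1000).astype(np.float32),cv2.DIST_HUBER,0,.01,.01).ravel(); return np.round([np.degrees(np.arctan2(l[1],l[0])),l[2],l[3]],1),len(P)
for n,P in(('sc',W),('si',V)):
    B=sel(P,(.54,.68),(.09,.25),(.07,.172)); print(n,'panel face',line(B),rect(B))
    T=sel(P,(.54,.68),(.09,.25),(.176,.19)); print(n,'panel top',rect(T),np.median(T[:,2]))
    B=sel(P,(.38,.78),(-.3,-.03),(.009,.019)); print(n,'base',rect(B))
    K=sel(P,(.54,.70),(.09,.27),(.048,.056)); print(n,'rack',rect(K))
    L=sel(P,(.38,.47),(-.2,-.08),(.165,.2)); print(n,'lever',L.mean(0),L[:,2].max(),rect(L))
# rest front face from side
F=sel(V,(.59,.68),(-.25,-.10),(.035,.12))
c=F.mean(0)
for i in range(4):
    c=F.mean(0); n=np.linalg.svd(F-c)[2][2]; d=(F-c)@n; F=F[abs(d)<max(.003,1.5*d.std())]
print('rest',n,c,len(F),'yaw',np.degrees(np.arctan2(n[1],n[0])),'tilt',np.degrees(np.arcsin(n[2])))
R=sel(A,(.63,.72),(-.27,-.09),(.118,.135)); print('rest top',rect(R))
for nm,b in(('glue',((.68,.79),(-.03,.07),(.03,.13))),('jar',((.55,.68),(-.42,-.3),(.02,.11)))):
    print(nm,rect(sel(A,*b)))
E
```

```text
sc panel face (array([-72. , 625.5, 173.9], dtype=float32), 1530) ([array([625. , 174.7]), array([ 20.1, 132. ]), np.float64(11.8)], 1530)
sc panel top ([array([618.3, 172.6]), array([ 22.9, 130.1]), np.float64(19.6)], 371) 0.18183923260358725
sc base ([array([ 566.3, -123.9]), array([207.1, 293.8]), np.float64(82.0)], 1345)
sc rack ([array([638.4, 153. ]), array([ 43.8, 106.9]), np.float64(3.0)], 249)
sc lever [ 0.43803203 -0.1408612   0.17544995] 0.18402597739858517 ([array([ 440.2, -143.1]), array([51.1, 30.4]), np.float64(79.8)], 149)
si panel face (array([-72.6, 604.9, 174.6], dtype=float32), 944) ([array([613.1, 172.1]), array([ 21.4, 136.7]), np.float64(17.8)], 944)
si panel top ([array([612.9, 171.7]), array([ 21.3, 132.7]), np.float64(18.3)], 224) 0.18101926314532718
si base ([array([ 548. , -129.2]), array([316.7, 161.5]), np.float64(13.0)], 1190)
si rack ([array([604.6, 168. ]), array([ 43.7, 147.8]), np.float64(8.7)], 124)
si lever [ 0.42347655 -0.13792637  0.1750033 ] 0.18270621464370762 ([array([ 424.8, -140.3]), array([52.8, 19.6]), np.float64(76.5)], 109)
rest [-0.93659942  0.14012395  0.32116478] [ 0.65106748 -0.17431044  0.07833716] 544 yaw 171.49113025244452 tilt 18.733380167396984
rest top ([array([ 669.6, -177.2]), array([119.8,  24.1]), np.float64(81.4)], 324)
glue ([array([724.6,  18.5]), array([49.7, 36.3]), np.float64(7.8)], 611)
jar ([array([ 610.9, -369.8]), array([66.8, 76.7]), np.float64(67.2)], 1410)
```

```bash
python3 - <<'E'
from h import *
A=np.vstack([cloud('sc').reshape(-1,3),cloud('si').reshape(-1,3)]); A=A[~np.isnan(A[:,0])]
B=A[(A[:,0]>.4)&(A[:,0]<.95)&(A[:,1]>.06)&(A[:,1]<.45)&(A[:,2]>.12)&(A[:,2]<.4)]
g=np.round(B[:,:2]/.04).astype(int)
for k in np.unique(g,axis=0): 
    m=(g==k).all(1)
    if m.sum()>4: print(k*40,round(np.percentile(B[m,2],95)*1000),end='; ')
E
```

```text
[400 120] 169; [400 160] 171; [400 280] 225; [400 320] 228; [400 360] 227; [440 160] 172; [440 280] 227; [440 320] 227; [480 160] 171; [480 280] 225; [600 120] 179; [600 160] 183; [600 200] 183; [600 240] 183; [600 360] 146; [640 120] 183; [640 160] 183; [640 200] 181; [640 320] 160; [640 360] 211; [640 400] 170; [680 320] 155; [680 360] 210; [680 400] 158; [760 200] 222; [800 160] 223; [800 200] 223; [840 160] 223; [840 200] 221; [880 120] 223; [880 160] 223; [920 120] 222; [920 160] 221;
```

>>> step_arm --pt "0 25 2 0 0 0.08 0" --pt "0 25 2 0 0 0.08 0" --pt "-2 25 2 0 0 0.08 0" --pt "-2 25 0 0 0 0.069 0" --pt "-2 25 0 0 0 0 0" --pt "-2 25 0 0 0 0 0" --pt "-1 23 0 0 0 0 0" --pt "0 0 0 0 0 0 0" --pt "0 0 0 0 0 0 0"

```text
clock: 1.05
tool_pos: [0.6154, 0.1747, 0.2448]
eef_rot: [0.588, 0.809, -0.0, -0.0]
contact_force: [0.0, 0.0, 0.4]
opening: 0.999
finger_force: 0.0
```

```bash
python3 - <<'E'
from h import *
snap('wrist','w1'); W=cloud('w1').reshape(-1,3); W=W[~np.isnan(W[:,0])]
P=W[(W[:,2]>.174)&(W[:,2]<.19)&(abs(W[:,0]-.615)<.06)&(abs(W[:,1]-.173)<.1)]
q=cv2.minAreaRect((P[:,:2]*1000).astype(np.float32)); print(q,len(P),np.median(P[:,2]))
E
```

```text
((616.161865234375, 176.497314453125), (16.970603942871094, 119.90800476074219), 18.11091423034668) 3141 0.18187110365837458
```

View pics/w1.png

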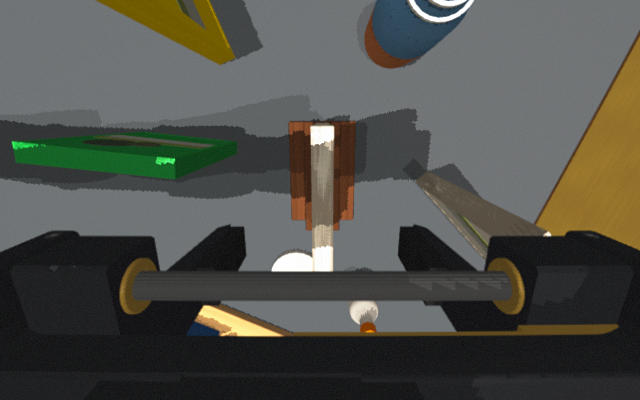

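The wrist view shows the panel's top edge as a strip, from (322,130) to (322,270), midway between the fingers. Going down.

>>> step_arm --pt "2 -2.5 -20 0 0 0.005 0" --pt "0 0 -25 0 0 0 0" --pt "0 0 -25 0 0 0 0" --pt "0 0 -20 0 0 0 0" --pt "0 0 -15 0 0 0 0" --pt "0 0 0 0 0 0 0" --pt "0 0 0 0 0 0 1" --pt "0 0 0 0 0 0 1" --pt "0 0 0 0 0 0 1" --pt "0 0 0 0 0 0 1" --pt "0 0 0 0 0 0 1" --pt "0 0 0 0 0 0 1" --pt "0 0 0 0 0 0 1" --pt "0 0 0 0 0 0 1" --force 30

```text
clock: 2.5
tool_pos: [0.618, 0.1706, 0.1397]
eef_rot: [0.588, 0.809, 0.0, 0.0]
contact_force: [-0.1, 0.6, -0.0]
opening: 0.295
finger_force: 0.0
```

>>> step_arm --pt "0 0 0 0 0 0 1" --pt "0 0 0 0 0 0 1" --pt "0 0 0 0 0 0 1" --pt "0 0 0 0 0 0 1"

```text
clock: 2.9
tool_pos: [0.6178, 0.1705, 0.1397]
eef_rot: [0.588, 0.809, -0.0, -0.0]
contact_force: [0.0, -0.0, -0.5]
opening: 0.179
finger_force: 30.0
```

>>> step_arm --pt "0 0 12 0 0 0 1" --pt "0 0 25 0 0 0 1" --pt "0 0 30 0 0 0 1" --pt "0 0 32 0 0 0 1" --pt "0 0 30 0 0 0 1" --pt "0 -12 0 0 0 0 1" --pt "0 -25 0 0 0 -0.077 1" --pt "0 -25 0 0 0 -0.077 1" --pt "0 -30 0 0 0 -0.077 1" --pt "0 -30 0 0 0 -0.077 1" --pt "0 -30 0 0 0 -0.077 1" --pt "2 -30 0 0 0 -0.077 1" --pt "2 -30 0 0.0116 0.0776 0 1" --pt "5 -30 0 0.0116 0.0776 0 1" --pt "5 -30 0 0.0116 0.0776 0 1" --pt "5 -30 0 0.0116 0.0776 0 1" --pt "5 -25 0 0 0 0 1" --pt "5 -19 0 0 0 0 1" --pt "0 0 0 0 0 0 1" --pt "0 0 0 0 0 0 1"

```text
clock: 4.9
tool_pos: [0.6456, -0.1774, 0.2671]
eef_rot: [0.749, 0.643, -0.103, -0.119]
contact_force: [0.7, 0.9, -3.2]
opening: 0.179
finger_force: 30.0
```

```bash
python3 - <<'E'
from h import *
from scipy.spatial.transform import Rotation as R
s=r.get_state(); m=R.from_quat(s['eef_rot']).as_matrix(); print(s['tool_pos'],m.round(3).tolist(),s['contact_force'])
a,_=snap('scene','s2'); b,_=snap('side','b2')
x=cv2.resize(a[80:260,180:360],None,fx=2.2,fy=2.2); y=cv2.resize(b[80:260,280:460],None,fx=2.2,fy=2.2)
cv2.imwrite('pics/c2.png',np.hstack([x,y]))
E
```

```text
[ 0.64556227 -0.17736871  0.26707511] [[0.152, 0.939, -0.308], [0.988, -0.145, 0.047], [-0.001, -0.312, -0.95]] [ 0.6795134   0.9314174  -3.24245275]
```

View pics/c2.png

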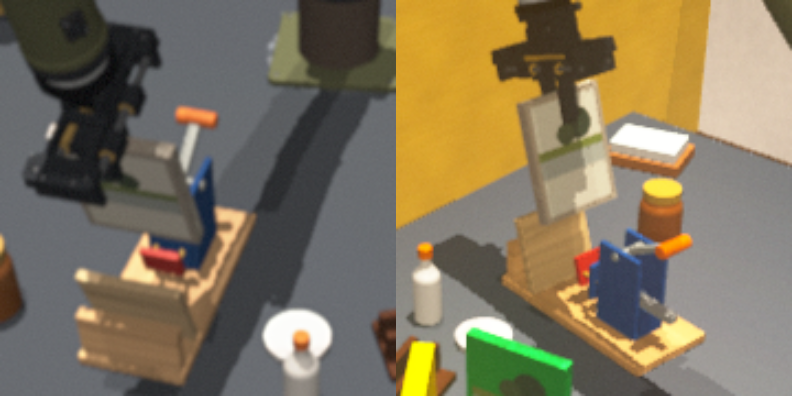

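The panel hangs tilted above the rest (right half: panel (570,150), rest (550,250)), parallel to it and roughly central. I check it in rest coordinates.

```bash
cat >> h.py <<'E'
ex=np.array([np.cos(.1484),-np.sin(.1484),0]); ey=np.array([np.sin(.1484),np.cos(.1484),0]); ez=np.array([0,0,1.])
F0=np.array([.6307,-.1713,.015]); S=np.stack([np.cos(.314)*ex-np.sin(.314)*ez,ey,np.sin(.314)*ex+np.cos(.314)*ez])
def rest(f): P=cloud(f).reshape(-1,3); return 1000*(P-F0)@S.T
E
python3 - <<'E'
from h import *
P=rest('b2'); P=P[~np.isnan(P[:,0])]
def ln(v,A):
    print(v,len(A),'x med',np.median(A[:,0]),'fit',np.round(np.linalg.lstsq(np.c_[A[:,1],A[:,2],np.ones(len(A))],A[:,0],rcond=None)[0],3),'y',np.percentile(A[:,1],[1,99]).round(1),'z',np.percentile(A[:,2],[1,99]).round(1))
ln('rest',P[(abs(P[:,0])<7)&(abs(P[:,1])<75)&(P[:,2]>10)&(P[:,2]<105)])
ln('panel',P[(abs(P[:,0]+28+40)<40)&(abs(P[:,1])<90)&(P[:,2]>118)&(P[:,2]<230)])
print('tcp',(1000*(r.get_state()['tool_pos']-F0))@S.T)
E
```

```text
rest 718 x med -0.1603335678671713 fit [-0.005 -0.003  0.177] y [-61.1  59.6] z [ 11.1 101.5]
panel 1332 x med -72.99289082173192 fit [ 2.1000e-02 -2.0000e-03 -7.2293e+01] y [-65.5  65.7] z [119.4 228.6]
tcp [-63.03287221  -1.23378158 245.63886011]
```

>>> step_arm --pt "0 0 -10 0 0 0.02 1" --pt "0 0 -20 0 0 0 1" --pt "0 0 -20 0 0 0 1" --pt "0 0 -20 0 0 0 1" --pt "0 0 -20 0 0 0 1" --pt "0 0 -15 0 0 0 1" --pt "0 0 -10 0 0 0 1" --pt "0 0 -5 0 0 0 1" --pt "0 0 0 0 0 0 1" --pt "4.7 -0.7 -1.5 0 0 0 1" --pt "4.7 -0.7 -1.5 0 0 0 1" --pt "2.8 -0.4 -0.9 0 0 0 1" --pt "0 0 0 0 0 0 1" --pt "0 0 0 0 0 0 1"

```text
clock: 6.4
tool_pos: [0.6593, -0.1772, 0.1448]
eef_rot: [0.742, 0.652, -0.103, -0.117]
contact_force: [-0.3, -0.8, -3.5]
opening: 0.177
finger_force: 30.0
```

```bash
cat >> h.py <<'E'
def chk(f):
    P=rest(f); P=P[~np.isnan(P[:,0])]
    for v,A in(('rest',P[(abs(P[:,0])<7)&(abs(P[:,1])<75)&(P[:,2]>10)&(P[:,2]<105)]),('panel',P[(abs(P[:,0]+20)<12)&(abs(P[:,1])<90)&(P[:,2]>50)&(P[:,2]<165)])):
        if len(A)>5: print(v,len(A),'x med',np.median(A[:,0]),'fit',np.round(np.linalg.lstsq(np.c_[A[:,1],A[:,2],np.ones(len(A))],A[:,0],rcond=None)[0],3),'y',np.percentile(A[:,1],[1,99]).round(1),'z',np.percentile(A[:,2],[1,99]).round(1))
    s=r.get_state(); print('tcp',(1000*(s['tool_pos']-F0))@S.T,s['contact_force'],s['clock'])
E
python3 - <<'E'
from h import *
snap('side','b3'); chk('b3')
E
```

```text
rest 31 x med 4.010003388463905 fit [-1.5590e+00  1.5000e-02  9.2659e+01] y [54.3 62.3] z [ 13.7 100.1]
panel 1167 x med -22.510205495003046 fit [-3.0000e-03  4.0000e-03 -2.2661e+01] y [-65.8  66.4] z [ 51.4 163.7]
tcp [-12.49205487  -1.74125273 132.51684963] [ 0.09302686 -0.728662   -3.5041805 ] 6.45
```

>>> step_arm --pt "1.9 -0.3 -0.6 0 0 0 1" --pt "1.9 -0.3 -0.6 0 0 0 1" --pt "0.9 -0.1 -0.3 0 0 0 1" --pt "0 0 0 0 0 0 1" --pt "0 0 0 0 0 0 1"

```text
clock: 6.95
tool_pos: [0.6639, -0.178, 0.1433]
eef_rot: [0.742, 0.652, -0.103, -0.117]
contact_force: [-0.0, 0.4, -3.3]
opening: 0.177
finger_force: 30.0
```

>>> step_arm --pt "-0.3 0.05 -1 0 0 0 1" --pt "-0.3 0.05 -1 0 0 0 1" --pt "-0.3 0.05 -1 0 0 0 1" --pt "0 0 0 0 0 0 1" --pt "0 0 0 0 0 0 1"

```text
clock: 7.45
tool_pos: [0.663, -0.1778, 0.1403]
eef_rot: [0.742, 0.652, -0.103, -0.117]
contact_force: [0.1, 1.0, -3.6]
opening: 0.179
finger_force: 30.0
```

>>> step_arm --pt "0.9 -0.1 -0.3 0 0 0 1" --pt "-0.3 0.05 -1 0 0 0 1" --pt "0 0 0 0 0 0 1" --pt "0 0 0 0 0 0 1"

```text
clock: 7.85
tool_pos: [0.6631, -0.1779, 0.1392]
eef_rot: [0.742, 0.652, -0.104, -0.118]
contact_force: [-3.0, 0.0, -1.2]
opening: 0.183
finger_force: 30.0
```

>>> step_arm --pt "-0.3 0.05 -1 0 0 0 1" --pt "0 0 0 0 0 0 1" --pt "0 0 0 0 0 0 1"

```text
clock: 8.15
tool_pos: [0.6632, -0.1779, 0.1388]
eef_rot: [0.742, 0.652, -0.103, -0.117]
contact_force: [-5.4, 1.4, 4.6]
opening: 0.177
finger_force: 30.0
```

```bash
python3 - <<'E'
from h import *
snap('side','b4'); chk('b4')
E
```

```text
rest 34 x med -2.9317244479764764 fit [-1.9590e+00 -3.0000e-03  1.1932e+02] y [58.8 64.7] z [ 11.7 101.3]
panel 1167 x med -17.128160411148617 fit [-7.0000e-03 -1.0000e-02 -1.6213e+01] y [-65.6  65.5] z [ 51.4 163.8]
tcp [ -6.78798449  -1.80465543 127.89091911] [-4.65063204  1.02564096  5.40170853] 8.2
```

>>> step_arm --pt "0 0 0 0 0 0 0.5" --pt "0 0 0 0 0 0 0.5" --pt "0 0 0 0 0 0 0.5" --pt "0 0 0 0 0 0 0.5" --pt "0 0 0 0 0 0 0.5" --pt "0 0 0 0 0 0 0.5" --pt "0 0 0 0 0 0 0.5" --pt "0 0 0 0 0 0 0.5"

```text
clock: 9.0
tool_pos: [0.6633, -0.1778, 0.138]
eef_rot: [0.742, 0.652, -0.103, -0.117]
contact_force: [-0.9, -0.4, 0.0]
opening: 0.502
finger_force: 0.0
```

```bash
python3 - <<'E'
from h import *
snap('side','b5'); chk('b5')
E
```

```text
rest 32 x med -3.355911755237961 fit [-8.3000e-01 -6.0000e-03  4.9162e+01] y [57.6 65.2] z [ 12.  102.9]
panel 1101 x med -16.696696291551714 fit [-1.0000e-03  1.0000e-02 -1.7717e+01] y [-65.9  65.5] z [ 51.4 164. ]
tcp [ -6.37845372  -1.64550298 127.29067468] [ 0.51051118 -0.89376042  0.35383169] 9.05
```

>>> step_arm --pt "3 -0.5 9.5 0 0 0 0.5" --pt "6 -1 19 0 0 0 0.5" --pt "6 -1 19 0 0 0 0.5" --pt "8 -1 24 0 0 0 0.5" --pt "7 -1 22 0 0 0 0.5" --pt "0 0 2 0 0 0 0.5" --pt "0 0 0 -0.0116 -0.0776 0 0.5" --pt "-12 2 0 -0.0116 -0.0776 0 0.5" --pt "-25 4 0 -0.0116 -0.0776 0 1" --pt "-25 4 0 -0.0116 -0.0776 0 1" --pt "-30 5 0 0 0 0 1" --pt "-30 5 0 0 0 0 1" --pt "-30 5 0 0 0 0 1" --pt "-30 5 0 0 0 0 1" --pt "-30 5 -3 0 0 0 1" --pt "-30 5 -5 0 0 0 1" --pt "-25 2 -5 0 0 0 1" --pt "0 0 0 0 0 0 1" --pt "0 0 0 0 0 0 1"

```text
clock: 10.95
tool_pos: [0.4261, -0.1403, 0.2206]
eef_rot: [0.751, 0.66, -0.002, 0.002]
contact_force: [0.4, 0.7, 0.2]
opening: 0.003
finger_force: 0.0
```

```bash
python3 - <<'E'
from h import *
from scipy.spatial.transform import Rotation as R
snap('side','b6'); chk('b6')
s=r.get_state(); print(s['tool_pos'],R.from_quat(s['eef_rot']).as_matrix().round(3).tolist(),s['opening'])
print('press frame',1000*(s['tool_pos']-F0)@np.stack([ex,ey,ez]).T)
P=1000*(cloud('b6').reshape(-1,3)-F0)@np.stack([ex,ey,ez]).T
b=cv2.imread('pics/b6.png').reshape(-1,3).astype(int)
m=(b[:,2]>120)&(b[:,1]<60)&(b[:,0]<60)&(abs(P[:,1])<40)&(P[:,0]<0)&(P[:,0]>-110); Q=P[m]; print('red',m.sum(),np.percentile(Q,[2,50,98],axis=0).round(1).tolist())
A=cv2.imread('pics/b6.png'); cv2.imwrite('pics/c6.png',cv2.resize(A[110:260,300:450],None,fx=4,fy=4,interpolation=2))
E
```

```text
rest 36 x med -3.659511221441894 fit [-1.207  0.    71.995] y [58.2 64.8] z [ 12.1 102.1]
panel 1216 x med -16.87155520419884 fit [-2.0000e-03  9.0000e-03 -1.7726e+01] y [-65.8  65. ] z [ 50.9 164. ]
tcp [-259.33294196    0.52060395  132.06177332] [ 0.8340019  -0.08975437  0.41467161] 11.0
[ 0.42717592 -0.14034695  0.22070371] [[0.129, 0.992, 0.001], [0.992, -0.129, -0.006], [-0.006, 0.001, -1.0]] 0.0018400826247166244
press frame [-205.86371616    0.52060395  205.70371199]
red 18 [[-61.2, -2.2, 39.9], [-54.6, 21.0, 58.3], [-45.9, 24.9, 72.1]]
```

View pics/c6.png

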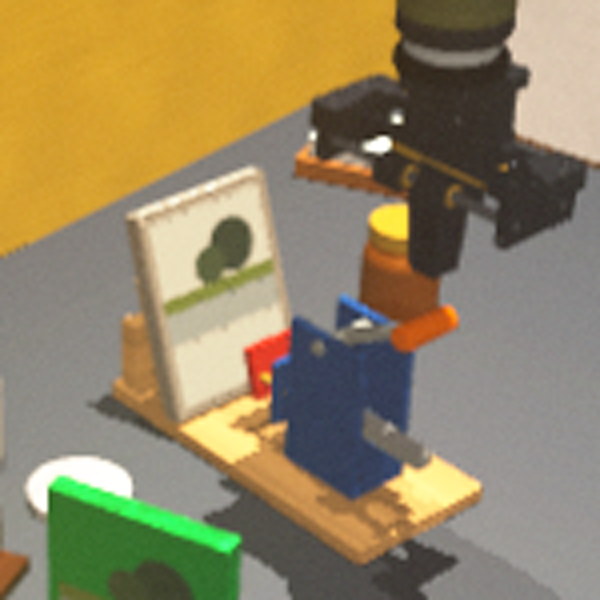

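The panel leans flat on the rest in the crop (210,290). The closed fingers (435,240) are above the orange bar (425,325), and the red pad is at (265,365), still short of the panel. Starting to pump.

>>> step_arm --pt "-2 0 -20 0 0 0 1" --pt "0 0 -18 0 0 0 1" --pt "0 0 -8 0 0 0 1" --pt "0 0 -8 0 0 0 1" --pt "0 0 -8 0 0 0 1" --pt "0 0 -8 0 0 0 1" --pt "0 0 -8 0 0 0 1" --pt "0 0 0 0 0 0 1" --pt "0 0 0 0 0 0 1" --force 30

```text
clock: 11.9
tool_pos: [0.4242, -0.1403, 0.1427]
eef_rot: [0.751, 0.66, -0.003, 0.002]
contact_force: [-3.7, 0.7, 5.0]
opening: 0.006
finger_force: 1.9
```

```bash
cat >> h.py <<'E'
def pad(f):
    snap('side',f); P=1000*(cloud(f).reshape(-1,3)-F0)@np.stack([ex,ey,ez]).T
    I=cv2.imread(f'pics/{f}.png'); h=cv2.cvtColor(I,cv2.COLOR_BGR2HSV).reshape(-1,3).astype(int)
    uv=np.stack(np.meshgrid(np.arange(640),np.arange(400)),-1).reshape(-1,2)
    m=((h[:,0]<6)|(h[:,0]>174))&(h[:,1]>150)&(h[:,2]>90)&(uv[:,0]>335)&(uv[:,0]<395)&(uv[:,1]>170)&(uv[:,1]<225)
    Q=P[m]; print('red',m.sum(),'uv',uv[m].min(0),uv[m].mean(0).round(2),uv[m].max(0),'xyz',np.nanmedian(Q,0).round(1),'face x@50',np.round(np.nanpercentile(Q[:,0]-(Q[:,2]-50)*.325,[10,50,90]),1))
    B=P[(P[:,0]<-178)&(P[:,0]>-240)&(abs(P[:,1])<14)&(P[:,2]>15)&(P[:,2]<75)]; print('bar',len(B),np.nanpercentile(B[:,0],[2,10]).round(1),np.nanmedian(B,0).round(1))
    s=r.get_state(); print('tcp',(1000*(s['tool_pos']-F0)@np.stack([ex,ey,ez]).T).round(1)+[0,0,15],s['contact_force'].round(1),s['clock'])
E
python3 -c "
from h import *
pad('p1')"
```

```text
red 90 uv [358 191] [362.8  197.03] [370 206] xyz [-37.9  10.8  64.5] face x@50 [-45.9 -42.1 -37.8]
bar 51 [-202.1 -200.1] [-191.1    1.1   51.5]
tcp [-2.084e+02  1.000e-01  1.428e+02] [-2.2  0.3  3.7] 11.95
```

>>> step_arm --pt "0 0 8 0 0 0 1" --pt "0 0 8 0 0 0 1" --pt "0 0 8 0 0 0 1" --pt "0 0 10 0 0 0 1" --pt "0 0 12 0 0 0 1" --pt "0 0 0 0 0 0 1" --pt "0 0 0 0 0 0 1" --pt "0 0 0 0 0 0 1"

```text
clock: 12.75
tool_pos: [0.4239, -0.1402, 0.1882]
eef_rot: [0.751, 0.66, -0.003, 0.002]
contact_force: [-0.2, 0.5, -0.0]
opening: 0.004
finger_force: 0.0
```

```bash
python3 -c "
from h import *
pad('p2')
o=snap
import h
h.snap=lambda *a:None
pad('b6')"
```

```text
red 90 uv [357 191] [362.7  197.08] [370 206] xyz [-37.1   9.4  63.9] face x@50 [-44.8 -41.1 -35.7]
bar 52 [-201.1 -200.1] [-191.     0.9   52.2]
tcp [-2.092e+02  1.000e-01  1.881e+02] [-0.8 -0.4 -0.1] 12.8
red 85 uv [361 192] [366.06 199.33] [372 208] xyz [-54.7  11.   63.8] face x@50 [-62.7 -58.2 -54.4]
bar 85 [-217.7 -215.7] [-199.8    1.3   52. ]
tcp [-2.092e+02  1.000e-01  1.881e+02] [-0.8 -0.4 -0.1] 12.8
```

>>> step_arm --pt "0 0 -6 0 0 0 1" --pt "0 0 -8 0 0 0 1" --pt "0 0 -8 0 0 0 1" --pt "0 0 -8 0 0 0 1" --pt "0 0 -8 0 0 0 1" --pt "0 0 -8 0 0 0 1" --pt "0 0 0 0 0 0 1" --pt "0 0 0 0 0 0 1" --pt "0 0 8 0 0 0 1" --pt "0 0 8 0 0 0 1" --pt "0 0 8 0 0 0 1" --pt "0 0 10 0 0 0 1" --pt "0 0 12 0 0 0 1" --pt "0 0 0 0 0 0 1" --pt "0 0 0 0 0 0 1" --pt "0 0 0 0 0 0 1"

```text
clock: 14.4
tool_pos: [0.424, -0.1403, 0.1883]
eef_rot: [0.751, 0.66, -0.003, 0.002]
contact_force: [0.4, -0.6, -0.4]
opening: 0.007
finger_force: 0.0
```

```bash
python3 -c "
from h import *
pad('p3')"
```

```text
red 93 uv [354 188] [359.32 194.65] [366 204] xyz [-20.3  11.6  63.5] face x@50 [-29.3 -23.9 -18.7]
bar 22 [-185.7 -184.8] [-182.2   -0.2   49.6]
tcp [-2.091e+02  1.000e-01  1.882e+02] [-0.   0.  -0.3] 14.45
```

>>> step_arm --pt "0 0 -6 0 0 0 1" --pt "0 0 -8 0 0 0 1" --pt "0 0 -8 0 0 0 1" --pt "0 0 -8 0 0 0 1" --pt "0 0 -8 0 0 0 1" --pt "0 0 -8 0 0 0 1" --pt "0 0 0 0 0 0 1" --pt "0 0 0 0 0 0 1" --pt "0 0 0 0 0 0 1"

```text
clock: 15.35
tool_pos: [0.4242, -0.1403, 0.1425]
eef_rot: [0.751, 0.66, -0.002, 0.002]
contact_force: [-3.8, 0.7, 2.8]
opening: 0.004
finger_force: 1.9
```

```bash
python3 -c "
from h import *
pad('p4');pad('p5')"
```

```text
red 84 uv [351 187] [356.19 193.02] [363 202] xyz [-7.6 13.4 65.6] face x@50 [-15.2 -10.8  -6.3]
bar 0 nan [nan nan nan]
tcp [-2.086e+02  1.000e-01  1.426e+02] [-3.4  0.4  3.6] 15.4
red 85 uv [351 186] [356.25 192.88] [363 202] xyz [-6.3 10.  65.5] face x@50 [-14.5 -10.7  -5.4]
bar 0 nan [nan nan nan]
tcp [-2.085e+02  2.000e-01  1.427e+02] [-2.9  0.5  5. ] 15.45
  return np.nanmean(a, axis, out=out, keepdims=keepdims)
  return np.nanmean(a, axis, out=out, keepdims=keepdims)
```

```bash
python3 -c "
from h import *
a=[cv2.resize(cv2.imread(f'pics/{n}.png')[178:228,335:395],None,fx=6.5,fy=6.5,interpolation=2) for n in('p3','p5')]
cv2.imwrite('pics/c7.png',np.hstack(a))"
```

```text
(no output)
```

View pics/c7.png

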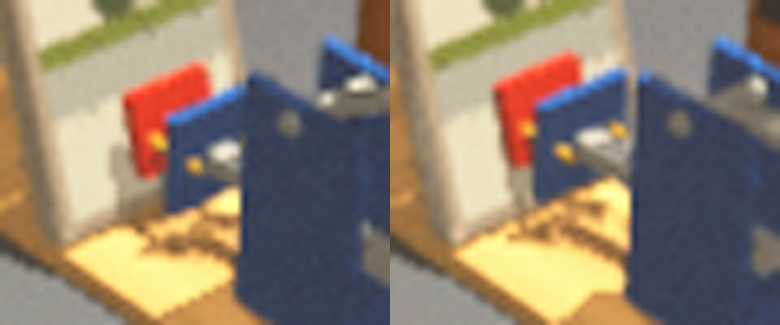

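Left crop (before stroke 3): pad free with a gap to the panel. Right crop: the pad's corner (497,85) touches the panel, and the jaw plate corner (537,105) is the same 40 px behind it, so squeeze is still about 0. I check whether the wrist camera can see the pad.

```bash
python3 -c "
from h import *
snap('wrist','w2'); z=load('w2'); T=z['T']; print(T.round(3).tolist())
M=np.stack([ex,ey,ez])
for p in([-5,0,80],[-5,25,75],[-45,25,75],[-45,-25,75],[-208,0,127]):
    w=F0+np.array(p)/1000@M; c=T[:3,:3].T@(w-T[:3,3]); q,_=cv2.projectPoints(np.array([[c[0],-c[1],-c[2]]]),np.zeros(3),np.zeros(3),z['K'],z['D']); u,v=q.ravel().astype(int); print(p,u,v,-c[2],z['d'][v,u] if 0<=u<640 and 0<=v<400 else None)
"
```

```text
[[0.992, 0.123, 0.034, 0.434], [-0.128, 0.955, 0.268, -0.073], [0.001, -0.27, 0.963, 0.288], [0.0, 0.0, 0.0, 1.0]]
[-5, 0, 80] 590 217 0.20565992277156148 0.2124569
[-5, 25, 75] 593 183 0.203724816925568 0.21346799
[-45, 25, 75] 540 182 0.20347057755729475 0.21642509
[-45, -25, 75] 526 244 0.2169692567566965 0.26927355
[-208, 0, 127] 320 239 0.15911586069272554 0.14008015
```

```bash
python3 -c "
from h import *
cv2.imwrite('pics/c8.png',cv2.resize(cv2.imread('pics/w2.png')[150:270,480:640],None,fx=5,fy=5,interpolation=2))"
```

```text
(no output)
```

View pics/c8.png

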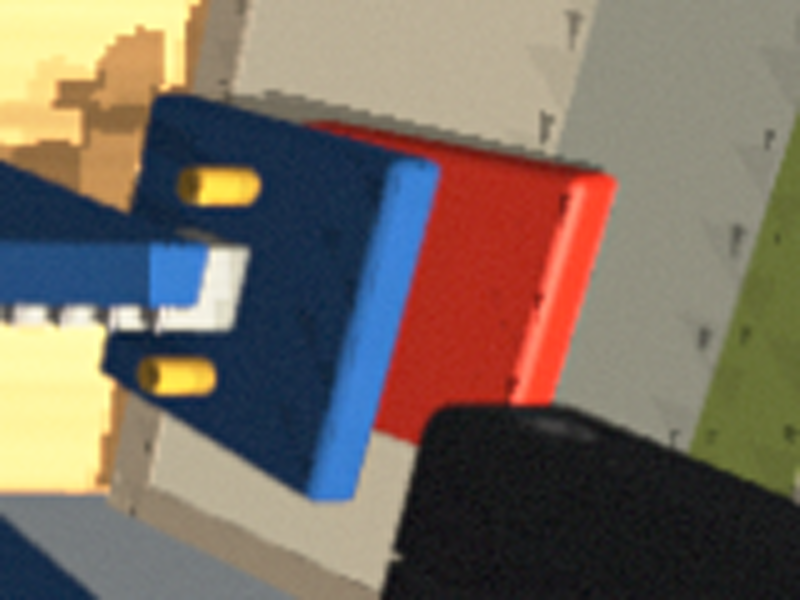

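The wrist crop shows the jaw plate's bright top edge at (380,330), the pad's bright top edge at (565,290) against the panel, and the guide pins at (220,185) and (180,375). The squeeze can be measured directly here.

```bash
cat >> h.py <<'E'
def sq(f,new=True):
    if new: snap('wrist',f)
    P=1000*(cloud(f)-F0)@np.stack([ex,ey,ez]).T
    I=cv2.imread(f'pics/{f}.png').astype(int); b,g,R=I[...,0],I[...,1],I[...,2]
    c=np.zeros(b.shape,bool); c[120:290,440:640]=1; y=(P[...,1]>-8)&(P[...,1]<22); o=[]
    for m in(c&y&(b>170)&(R<110)&(P[...,0]>-60)&(P[...,0]<0)&(P[...,2]>50),c&y&(R>210)&(b<90)&(g<100)&(P[...,0]>-40)):
        o.append(np.nanmedian(P[m],0)); print(m.sum(),o[-1].round(1),np.nanpercentile(P[m][:,0],[3,97]).round(1),end=' ')
    Q=P[(c&(abs(P[...,1]-12)<12)&(abs(P[...,2]-80)<8)&(abs(P[...,0]-10)<8)&(R<225)&(abs(R-b)<70))]
    print('panel x-.325z',np.nanmedian(Q[:,0]-.325*Q[:,2]).round(2) if len(Q) else None)
    s=r.get_state(); print('SEP',(o[1]-o[0])[0].round(2),'tcp z',s['tool_pos'][2].round(4),s['contact_force'].round(1),s['clock'])
E
python3 -c "
from h import *
sq('w2',0); sq('w3')"
```

```text
314 [-30.9   7.9  77.8] [-33.6 -27.5] 221 [ 2.4  7.3 72.6] [-1.9  5.8] panel x-.325z -14.64
SEP 33.27 tcp z 0.1427 [-3.3  0.6  4.3] 15.5
312 [-30.8   7.7  77.8] [-33.8 -27.6] 222 [ 2.5  7.1 72.6] [-2.   6.3] panel x-.325z -14.68
SEP 33.23 tcp z 0.1427 [-2.7  1.3  4. ] 15.55
```

>>> step_arm --pt "0 0 8 0 0 0 1" --pt "0 0 8 0 0 0 1" --pt "0 0 8 0 0 0 1" --pt "0 0 10 0 0 0 1" --pt "0 0 12 0 0 0 1" --pt "0 0 0 0 0 0 1" --pt "0 0 0 0 0 0 1" --pt "0 0 0 0 0 0 1"

```text
clock: 16.35
tool_pos: [0.4239, -0.1403, 0.1882]
eef_rot: [0.751, 0.66, -0.003, 0.002]
contact_force: [0.3, -0.3, 1.0]
opening: 0.006
finger_force: 0.0
```

```bash
python3 -c "
from h import *
sq('w4')"
```

```text
220 [-31.6   6.5  77.8] [-34.3 -28.3] 190 [ 2.9  7.3 72.4] [-2.   6.4] panel x-.325z -14.52
SEP 34.5 tcp z 0.1881 [-0.1  0.1 -0.2] 16.4
```

>>> step_arm --pt "0 0 -6 0 0 0 1" --pt "0 0 -7 0 0 0 1" --pt "0 0 -7 0 0 0 1" --pt "0 0 -6 0 0 0 1" --pt "0 0 0 0 0 0 1" --pt "0 0 0 0 0 0 1"

```text
clock: 17.0
tool_pos: [0.4205, -0.1399, 0.1614]
eef_rot: [0.751, 0.66, -0.005, -0.001]
contact_force: [-5.7, 1.1, 6.9]
opening: 0.005
finger_force: 3.5
```

```bash
python3 -c "
from h import *
sq('w5')
sq('w6')"
```

```text
273 [-25.5   7.5  77.9] [-28.5 -22.1] 202 [ 3.6  7.1 72.5] [-0.9  7.3] panel x-.325z -14.18
SEP 29.13 tcp z 0.1615 [-6.5  1.7  7.7] 17.05
271 [-25.5   7.3  77.9] [-28.3 -22.2] 207 [ 3.6  7.9 72.4] [-0.9  7.5] panel x-.325z -14.19
SEP 29.04 tcp z 0.1616 [-6.2  0.3  6.9] 17.1
```

>>> step_arm --pt "0 0 -3 0 0 0 1" --pt "0 0 -3 0 0 0 1" --pt "0 0 -2 0 0 0 1" --pt "0 0 0 0 0 0 1" --pt "0 0 0 0 0 0 1" --pt "0 0 0 0 0 0 1"

```text
clock: 17.7
tool_pos: [0.419, -0.1397, 0.1536]
eef_rot: [0.751, 0.66, -0.006, -0.002]
contact_force: [-8.6, 2.0, 9.5]
opening: 0.007
finger_force: 4.9
```

```bash
python3 -c "
from h import *
sq('w7')
sq('w8')
sq('w4',0)"
```

```text
290 [-21.4   7.5  77.7] [-24.1 -18. ] 215 [ 3.4  7.2 72.5] [-0.9  7.1] panel x-.325z -14.21
SEP 24.81 tcp z 0.1536 [-8.3  1.2 10.3] 17.75
293 [-21.5   7.5  77.7] [-24.3 -18.2] 214 [ 3.5  7.3 72.6] [-0.8  6.8] panel x-.325z -14.2
SEP 24.97 tcp z 0.1536 [-8.1  2.8 10. ] 17.8
220 [-31.6   6.5  77.8] [-34.3 -28.3] 190 [ 2.9  7.3 72.4] [-2.   6.4] panel x-.325z -14.52
SEP 34.5 tcp z 0.1536 [-8.1  2.8 10. ] 17.8
```

>>> step_arm --pt "0 0 -1.3 0 0 0 1" --pt "0 0 0 0 0 0 1" --pt "0 0 0 0 0 0 1" --pt "0 0 0 0 0 0 1" --pt "0 0 0 0 0 0 1"

```text
clock: 18.3
tool_pos: [0.4187, -0.1397, 0.1523]
eef_rot: [0.751, 0.66, -0.006, -0.002]
contact_force: [-9.6, 2.0, 11.3]
opening: 0.005
finger_force: 5.6
```

```bash
python3 -c "
from h import *
sq('w9')
sq('w10')
pad('p9');chk('p9')
cv2.imwrite('pics/c9.png',np.hstack([cv2.resize(cv2.imread('pics/w10.png')[150:270,480:640],None,fx=2.5,fy=2.5,interpolation=2),cv2.resize(cv2.imread('pics/p9.png')[150:230,320:427],(400,300),interpolation=2)]))" 2>/dev/null
```

```text
289 [-21.    7.1  77.8] [-23.9 -17.6] 213 [ 3.3  7.4 72.7] [-1.   7.2] panel x-.325z -14.17
SEP 24.3 tcp z 0.1523 [-8.   2.5 10.8] 18.35
291 [-21.1   7.4  77.8] [-23.7 -17.5] 212 [ 3.4  7.6 72.6] [-1.   7.3] panel x-.325z -14.16
SEP 24.52 tcp z 0.1523 [-9.1  1.9 11.8] 18.4
red 58 uv [351 186] [355.26 192.4 ] [363 202] xyz [-4.3 16.3 68. ] face x@50 [-13.   -9.3  -2.8]
bar 0 nan [nan nan nan]
tcp [-2.143e+02 -1.000e-01  1.523e+02] [-8.8  2.3 11.1] 18.45
rest 42 x med -2.9924108798967577 fit [-1.5670e+00 -8.0000e-03  9.5701e+01] y [59.  65.4] z [ 13.5 102. ]
panel 1178 x med -16.317229166939352 fit [ 4.0000e-03  1.8000e-02 -1.8533e+01] y [-66.6  64.9] z [ 52.8 163.9]
tcp [-2.46267272e+02 -5.33423837e-02  6.44162324e+01] [-8.7891534   2.26870532 11.05742345] 18.45
```

View pics/c9.png

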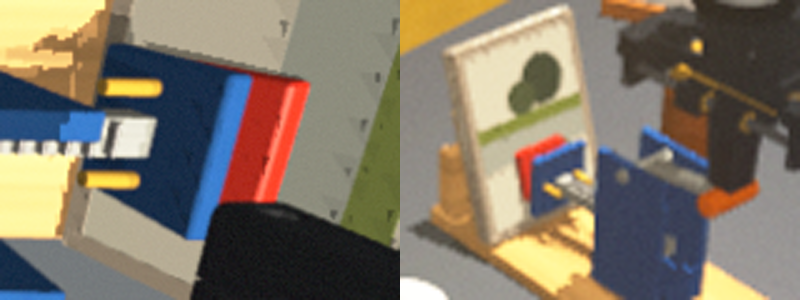

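The left crop shows the pad compressed and the pins extended, (130,88) and (110,180). The right crop shows the panel still flat with the pad on it. I cross-check the squeeze by the pin length.

```bash
python3 -c "
from h import *
for f in('w2','w3','w4','w6','w8','w10'):
    P=1000*(cloud(f)-F0)@np.stack([ex,ey,ez]).T
    I=cv2.cvtColor(cv2.imread(f'pics/{f}.png'),cv2.COLOR_BGR2HSV).astype(int)
    m=(I[...,0]>15)&(I[...,0]<30)&(I[...,1]>150)&(P[...,2]>30)&(P[...,2]<85)&(P[...,0]>-80)&(P[...,0]<0)
    n,l,st,_=cv2.connectedComponentsWithStats(m.astype(np.uint8))
    print(f,[(st[i,4],np.nanmedian(P[l==i],0).round(0).tolist(),np.nanpercentile(P[l==i][:,0],[4,96]).round(1).tolist(),round(float(np.ptp(np.nanpercentile(P[l==i][:,0],[4,96]))),1)) for i in range(1,n) if st[i,4]>25])
"
```

```text
w2 [(np.int32(99), [-40.0, 16.0, 52.0], [-43.6, -34.6], 9.0), (np.int32(93), [-40.0, -18.0, 52.0], [-43.8, -34.7], 9.1)]
w3 [(np.int32(97), [-40.0, 16.0, 52.0], [-43.7, -34.7], 9.1), (np.int32(94), [-40.0, -18.0, 52.0], [-43.8, -34.2], 9.6)]
w4 [(np.int32(62), [-40.0, 16.0, 52.0], [-44.1, -35.8], 8.3), (np.int32(51), [-40.0, -18.0, 52.0], [-44.2, -35.7], 8.4)]
w6 [(np.int32(125), [-37.0, 16.0, 52.0], [-42.9, -29.6], 13.3), (np.int32(102), [-37.0, -18.0, 52.0], [-42.6, -29.6], 13.0)]
w8 [(np.int32(162), [-35.0, 16.0, 52.0], [-42.7, -25.5], 17.2), (np.int32(145), [-35.0, -17.0, 52.0], [-42.2, -25.5], 16.7)]
w10 [(np.int32(161), [-34.0, 16.0, 52.0], [-42.6, -24.8], 17.8), (np.int32(140), [-34.0, -18.0, 52.0], [-42.5, -24.7], 17.8)]
```

```bash
python3 -c "
from h import *
print(r.finish_job())"
```

```text
the job is handed in; nothing more can be done
None
```

The job is handed in: the panel leans flat and central on the press's rest, and the closed fingers are still holding the lever down with the pad squeezed about 9–10 mm, judged from the wrist-camera images.

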